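# Load the drained rice samples into the steaming rack in the same order

## Robot

A 6-joint arm with a two-finger parallel gripper is mounted at the origin on the work surface. World frame = base frame: x ahead of the robot, y to its left, z up, the work surface at z = 0. Lengths are in m, angles in rad, forces in N, time in s.
With the tool pointing down it reaches from about 0.225 to 0.875 m from the base axis. Payload 3.4 kg.
Tool frame: the origin (TCP) lies on the centre line of the jaws, within the pads' length; the fingertips stand 14 mm ahead of it and the grasp point (between the pads) lies 5 mm behind it; z points along the fingers, y is the line along which they close (so a half turn about z gives the same grasp; the last joint's range is limited). The gripper opens to 85 mm and grips with 20 to 120 N. Pads are 22 mm wide; open, the fingers measure 114 mm over their backs; the gripper's body (76 mm by 85 mm) begins 54 mm behind the grasp point. The pads swing forward as they close: fully open they stand 13 mm farther back than shut.
Start: joints at [-0.121, 0.276, 1.505, -0, 1.361, -0.121], TCP at [0.575, -0, 0.245] pointing down, gripper open.
Joint ranges: [-2.89, 2.89], [-0.75, 2.08], [0.22, 2.7], [-1.18, 4.32], [0.11, 2.71], [-2.7, 2.7]. Speed limits (rad/s): [2.57, 2.57, 3.14, 3.14, 3.14, 3.14].

## Interface

Orientations are given as a unit quaternion [w, x, y, z].
In Python, from rig import manip, eyes gives the robot as it stands.
- The arm moves only by the shell command python3 -m creep 'ROWS' [FORCE]. ROWS is JSON, a list of rows, each a list of 5 numbers: the opening, from 0 (shut) to 1 (fully open), then the shift along the tool's x, y, z normalised to -1 to 1, where 1 is 0.5 m, then the turn about the tool's z normalised to -1 to 1, where 1 is 360 degrees. In form: [[fingers, dx, dy, dz, spin], ...]. A call has 1 to 10 rows; each row is the pose to reach, as a shift and turn from the pose commanded when the call began, along the tool's axes at that moment, turning the shorter way round; what a row does not reach only later rows make up. A row lasts 1/10 s, in which the tool goes at most 50 mm and 8.59 degrees, less where a joint would pass 70% of its speed; a pose out of reach is approached as far as the arm can. A call with a number of a shift or a turn outside -1 to 1 is refused whole. A call with a gripper value outside its range is refused whole. The fingers move at their own pace and stop on an object; FORCE is the grip in N (left out, the last holds). Time passes only in rows, so rows that repeat a pose let the fingers close. It gives the time, the measured TCP pose, the force, the opening and the grip force at its end, in the units of the state.
- manip.get_state(): the state, without advancing time (a new reading comes with each control period).
- eyes.get_image(name): name is "scene" or "side" or "wrist"; returns a dict with "frame" (480x640x3 uint8, red, green, blue), "fx", "fy", "cx", "cy" (pixels), "R" (3x3) and "t" (3): a world point X has camera coordinates R X + t. Camera axes: x right, y down, z forward; pixel columns grow to the right and rows downward; lengths in m; the calibration is good to about 2 mm. A picture is of the moment at which its call begins. There is no depth.
- manip.sign_off(): hands the job in; it is judged then, once.
Trained networks look in the newest picture that a camera, given by its name, has taken for a name from the list of things; names that differ only in an ending like _2 or _b are one class to them, and where a whole thing is asked for, a point or a joint stands for the part that bears it (a point fixed in the world has none). Each returns a list of dicts, best first, with "confidence" (0 to 1); they miss things now and then, are a little off and sometimes report something else, mostly with a low value. They report only what shows in the picture. A call takes as long as a camera call.
- eyes.regions_of(camera, label): "mask" (480x640 bool, what is visible of it) and "bbox" ([left, top, right, bottom] in pixels, round what is visible of it).
- eyes.place_of(camera, label): "centre" ([column, row] in pixels: a listed point, or the origin of a listed thing).
The state is a dict: "clock": time; "qpos": joint angles; "qd": joint speeds; "effort": joint torques, N m; "position": TCP position; "ee_rot": TCP orientation; "contact_force": force on the tool from outside, world axes, zero at the start; "moment": the same for the moment, N m; "width": finger opening in m; "gripper_force": force on a finger pad.
Only numpy, scipy, OpenCV 4.12 (cv2) and the standard library are available. Lean on these libraries where they do the work, as an engineer would, in place of code of your own. Each camera call takes 0.05 s, during which the arm holds its last target. There are 200 camera calls.

## Task

Move the four mesh baskets of rice, with their lids on, from their drip dishes on the white draining rack into the empty places of the steel steaming rack, keeping the same order counted from the red end of each rack: the basket nearest the red end of the draining rack goes in the place nearest the red end of the steaming rack, and so on along the row. Set each basket down rather than dropping it, do not tip one over, and leave all four standing upright on the rack's floor, one in each hole, let go and still.

Things in the scene. Friction and masses are not known exactly. Their poses are not given: they have to be found in the camera images.
- blue_basket: Loose lidded mesh basket of rice, blue lid disc and knob, 86 mm tall, about 120 g. Origin: centre of its underside, z up. Foot 36 mm diameter, widening to 46 mm; steel rim 49 mm diameter at 52-58 mm height, lid disc to 60.5 mm. Grip the upright round knob: 18 mm diameter, from 60.5 to 86 mm above the foot. Starts in the blue dish, within 5 mm of its middle.
- green_basket: Loose lidded mesh basket of rice, green lid disc and knob, 86 mm tall, about 120 g. Origin: centre of its underside, z up. Foot 36 mm diameter, widening to 46 mm; steel rim 49 mm diameter at 52-58 mm height, lid disc to 60.5 mm. Grip the upright round knob: 18 mm diameter, from 60.5 to 86 mm above the foot. Starts in the green dish, within 5 mm of its middle.
- yellow_basket: Loose lidded mesh basket of rice, yellow lid disc and knob, 86 mm tall, about 120 g. Origin: centre of its underside, z up. Foot 36 mm diameter, widening to 46 mm; steel rim 49 mm diameter at 52-58 mm height, lid disc to 60.5 mm. Grip the upright round knob: 18 mm diameter, from 60.5 to 86 mm above the foot. Starts in the yellow dish, within 5 mm of its middle.
- purple_basket: Loose lidded mesh basket of rice, purple lid disc and knob, 86 mm tall, about 120 g. Origin: centre of its underside, z up. Foot 36 mm diameter, widening to 46 mm; steel rim 49 mm diameter at 52-58 mm height, lid disc to 60.5 mm. Grip the upright round knob: 18 mm diameter, from 60.5 to 86 mm above the foot. Starts in the purple dish, within 5 mm of its middle.
- blue_dish: Fixed blue drip dish on the draining rack, round, 60 mm outer diameter, 10 mm tall, inner floor 4 mm above its underside. Origin: centre of its underside. It never moves, so it shows where the blue basket stood.
- green_dish: Fixed green drip dish on the draining rack, round, 60 mm outer diameter, 10 mm tall, inner floor 4 mm above its underside. Origin: centre of its underside. It never moves, so it shows where the green basket stood.
- yellow_dish: Fixed yellow drip dish on the draining rack, round, 60 mm outer diameter, 10 mm tall, inner floor 4 mm above its underside. Origin: centre of its underside. It never moves, so it shows where the yellow basket stood.
- purple_dish: Fixed purple drip dish on the draining rack, round, 60 mm outer diameter, 10 mm tall, inner floor 4 mm above its underside. Origin: centre of its underside. It never moves, so it shows where the purple basket stood.
- drain_rack: Fixed white draining rack, 320 mm long (y), 76 mm wide (x), rails 32 mm and ends 46 mm tall. Origin: centre of its underside, on the bench. Red tab at its +y end. Four places in a row on its y axis, y = +99, +33, -33, -99 mm (first nearest red), each with a dish and a basket; the colours' order changes. Basket feet stand 16 mm above its origin.
- steam_rack: Fixed steel rack, empty, 320 mm long (y), 72 mm wide (x). Origin: centre of its underside, on the bench. Red tab at its +y end, which may point any way. Four places on its y axis, y = +99, +33, -33, -99 mm (first nearest red): 56 mm round holes in an upper deck (top at 50 mm) over a floor 20 mm above the origin, where the foot stands; rim and knob stay above the deck.

How it is judged:
By the outcome, as a careful person would: the job done as asked, in the order asked, and still so for the second after the job is handed in, with the robot touching nothing.
It also fails if it takes over 115 s, if anything falls off the work surface, if the arm or the gripper's body presses on something with over 40 N, if the wrist force passes 120 N, or if a joint passes its speed limit or range.

## Working session

There is one attempt and no reset: what is moved stays moved. The work goes in short steps, Python scripts to look and compute and a shell command to move; the robot and the scene stay as the last step left them, time stands still between calls to the robot, and variables do not carry over. Pictures are saved under pics/ and viewed, at most 16 in all, crops included, and the job is handed in when it is done.

```bash
ls; mkdir -p pics
python3 - <<'E'
from rig import manip, eyes
import cv2
s=manip.get_state(); print({k:s[k] for k in('clock','position','ee_rot','width')})
for c in("scene","side"):
    im=eyes.get_image(c); cv2.imwrite(f"pics/{c}0.png",im["frame"][:,:,::-1])
    print(c,im["fx"],im["R"],im["t"])
    for n in ["drain_rack","steam_rack"]+[f"{k}_{o}" for o in("basket","dish") for k in("blue","green","yellow","purple")]:
        print(n,[(r["centre"],round(r["confidence"],2)) for r in eyes.place_of(c,n)[:2]])
E
```

```text
pics
{'clock': 0.0, 'position': array([5.74492413e-01, 7.06828790e-05, 2.44430186e-01]), 'ee_rot': array([-7.20116658e-04,  7.07099359e-01,  7.07113615e-01, -5.60299958e-04]), 'width': 0.08555485911893268}
scene 472.58988888509566 [[ 0.71118685  0.70264704  0.02236962]
 [ 0.40508752 -0.38358944 -0.82991761]
 [-0.5745584   0.59928815 -0.55743731]] [-0.38285992 -0.16677062  1.04216387]
drain_rack [([223.3, 343.5], 0.59)]
steam_rack [([407.5, 228.6], 0.83)]
blue_basket [([205.1, 346.0], 0.63)]
green_basket [([243.2, 321.4], 0.75)]
yellow_basket [([165.6, 381.2], 0.7)]
purple_basket [([271.1, 289.9], 0.67)]
blue_dish [([204.4, 350.0], 0.97)]
green_dish [([241.2, 320.1], 0.92)]
yellow_dish [([166.4, 387.3], 0.91), ([164.5, 382.1], 0.49)]
purple_dish [([274.3, 294.5], 0.65), ([205.4, 350.1], 0.41)]
side 460.8533071319437 [[ 0.8165871  -0.57689617  0.01939886]
 [-0.28243543 -0.42864059 -0.85819431]
 [ 0.50340415  0.69531148 -0.5129583 ]] [-0.43728171  0.17534982  0.49735264]
drain_rack [([407.6, 310.1], 0.71)]
steam_rack [([268.0, 202.0], 0.57)]
blue_basket [([423.8, 310.6], 0.56)]
green_basket [([389.0, 293.1], 0.72)]
yellow_basket [([471.2, 334.2], 0.65)]
purple_basket [([351.7, 273.1], 0.94)]
blue_dish [([428.9, 318.5], 0.79)]
green_dish [([430.3, 317.5], 0.71), ([386.9, 291.1], 0.51)]
yellow_dish [([475.2, 339.4], 0.91)]
purple_dish [([349.8, 272.9], 0.72)]
```

View pics/scene0.png

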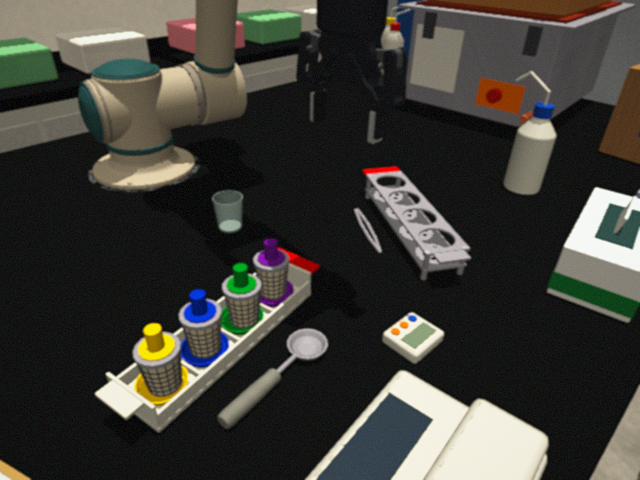

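View pics/side0.png

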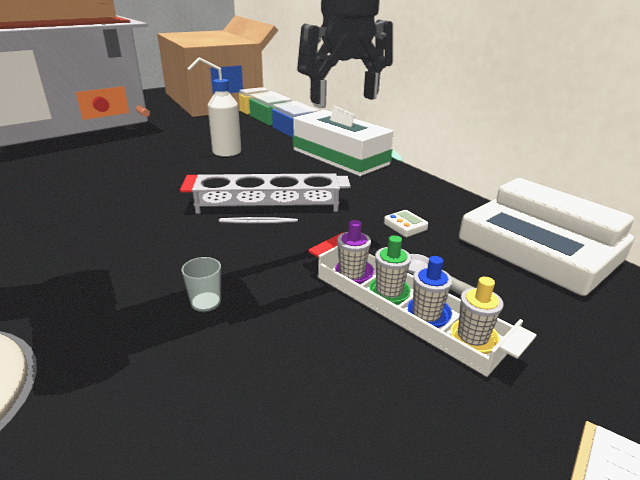

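```bash
cat > h.py <<'E'
from rig import manip, eyes
import numpy as np, cv2
def ray(im,px):
    d=im["R"].T@np.array([(px[0]-im["cx"])/im["fx"],(px[1]-im["cy"])/im["fy"],1]); return -im["R"].T@im["t"],d
def atz(im,px,z):
    o,d=ray(im,px); return o+d*(z-o[2])/d[2]
E
python3 - <<'E'
from h import *
for c in("scene","side"):
    im=eyes.get_image(c)
    for n,z in [("drain_rack",0),("steam_rack",0)]+[(f"{k}_{o}",z) for o,z in(("basket",.016),("dish",.012)) for k in("blue","green","yellow","purple")]:
        r=eyes.place_of(c,n)
        print(c,n,[(atz(im,q["centre"],z).round(4)[:2],round(q["confidence"],2)) for q in r[:2]])
E
```

```text
scene drain_rack [(array([ 0.5528, -0.189 ]), 0.91)]
scene steam_rack [(array([0.5611, 0.2045]), 0.56), (array([ 0.5122, -0.0693]), 0.45)]
scene blue_basket [(array([ 0.5601, -0.2191]), 0.86)]
scene green_basket []
scene yellow_basket [(array([ 0.5729, -0.2819]), 0.94)]
scene purple_basket [(array([ 0.5332, -0.087 ]), 0.57), (array([ 0.5547, -0.1561]), 0.51)]
scene blue_dish []
scene green_dish [(array([ 0.5484, -0.1558]), 0.96), (array([ 0.5572, -0.2184]), 0.54)]
scene yellow_dish [(array([ 0.5719, -0.2833]), 0.74)]
scene purple_dish [(array([ 0.5412, -0.0915]), 0.7)]
side drain_rack [(array([ 0.554 , -0.1846]), 0.83)]
side steam_rack [(array([0.5594, 0.2082]), 0.94), (array([ 0.5524, -0.0708]), 0.36)]
side blue_basket [(array([ 0.5575, -0.2192]), 0.61), (array([ 0.5669, -0.2866]), 0.6)]
side green_basket [(array([ 0.5484, -0.148 ]), 0.69)]
side yellow_basket [(array([ 0.5728, -0.2841]), 0.67)]
side purple_basket []
side blue_dish [(array([ 0.5569, -0.2239]), 0.69)]
side green_dish [(array([ 0.5442, -0.1572]), 0.61)]
side yellow_dish [(array([ 0.5712, -0.2842]), 0.77)]
side purple_dish [(array([ 0.5379, -0.0855]), 0.68)]
```

Scene and side show the drain order from red as purple, green, blue, yellow, with knobs in scene at about (271,246), (240,272), (199,298) and (153,335). The steel rack's red tab is at (382,170) in scene and (189,184) in side. I'll go over the racks with the wrist camera.

```bash
python3 -m creep '[[0.5,-0.372,-0.04,-0.11,-0.089],[0.5,-0.372,-0.04,-0.11,-0.089],[0.5,-0.372,-0.04,-0.11,-0.089],[0.5,-0.372,-0.04,-0.11,-0.089],[0.5,-0.372,-0.04,-0.11,-0.089],[0.5,-0.372,-0.04,-0.11,-0.089],[0.5,-0.372,-0.04,-0.11,-0.089],[0.5,-0.372,-0.04,-0.11,-0.089]]' 40
python3 - <<'E'
from h import *
im=eyes.get_image("wrist"); cv2.imwrite("pics/w1.png",im["frame"][:,:,::-1])
print(im["fx"],im["R"].round(3),-im["R"].T@im["t"])
for n,z in [("drain_rack",0)]+[(f"{k}_{o}",z) for o,z in(("basket",.016),("dish",.006)) for k in("purple","green","blue","yellow")]:
    print(n,[(q["centre"],atz(im,q["centre"],z).round(4)[:2],round(q["confidence"],2)) for q in eyes.place_of("wrist",n)[:2]])
im=eyes.get_image("scene")
for c in("scene","side"):
    im=eyes.get_image(c); r=eyes.regions_of(c,"steam_rack")[0]["mask"]
    f=cv2.cvtColor(im["frame"],cv2.COLOR_RGB2HSV); m=((f[...,0]<6)|(f[...,0]>174))&(f[...,1]>150)&(f[...,2]>80)&(cv2.dilate(r.astype(np.uint8),np.ones((25,25)))>0)
    p=np.argwhere(m)[:,::-1].mean(0); print(c,p,m.sum(),atz(im,p,.05))
E
```

```text
clock: 3.0
position: [0.5549, -0.1844, 0.2998]
ee_rot: [-0.001, 0.484, 0.875, 0.0]
contact_force: [0.1, 0.9, -0.4]
width: 0.0427
gripper_force: 0.0
331.459949131673 [[ 0.847  0.532 -0.001]
 [ 0.506 -0.806  0.308]
 [ 0.163 -0.261 -0.951]] [ 0.51166151 -0.11752788  0.42807071]
drain_rack [([319.9, 199.9], array([ 0.5512, -0.186 ]), 0.93)]
purple_basket [([293.1, 271.0], array([ 0.5703, -0.2842]), 0.73)]
green_basket [([328.7, 178.3], array([ 0.5447, -0.155 ]), 0.86)]
blue_basket [([309.9, 222.3], array([ 0.5542, -0.2147]), 0.88)]
yellow_basket [([292.8, 269.4], array([ 0.5687, -0.2824]), 0.65)]
purple_dish []
green_dish [([329.4, 178.6], array([ 0.5464, -0.1557]), 0.93)]
blue_dish [([308.5, 228.0], array([ 0.5577, -0.2247]), 0.8)]
yellow_dish [([290.4, 271.7], array([ 0.5691, -0.2911]), 0.9)]
scene [380.63861386 169.35643564] 202 [0.42722993 0.28845623 0.05      ]
side [187.66666667 183.16410256] 195 [0.42491209 0.28099058 0.05      ]
```

View pics/w1.png

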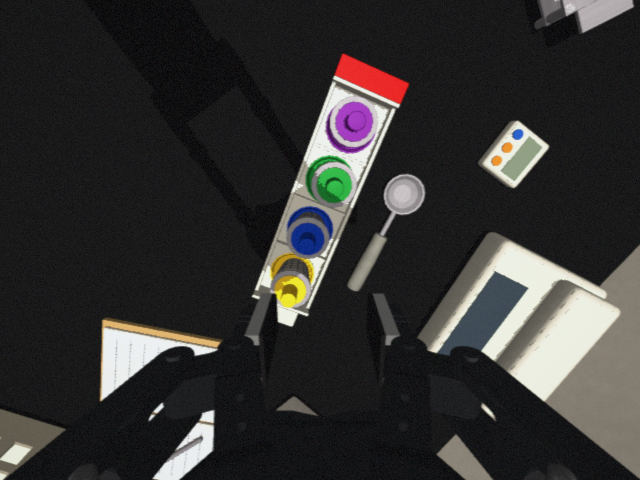

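Wrist view: all four knobs show clearly, purple (356,121), green (334,187), blue (308,241) and yellow (288,295). Next I look at the steam rack.

```bash
python3 -m creep '[[0.5,0.63,0.407,0,0],[0.5,0.63,0.407,0,0],[0.5,0.63,0.407,0,0],[0.5,0.63,0.407,0,0],[0.5,0.63,0.407,0,0],[0.5,0.63,0.407,0,0],[0.5,0.63,0.407,0,0],[0.5,0.63,0.407,0,0],[0.5,0.63,0.407,0,0],[0.5,0.63,0.407,0,0]]'
cat >> h.py <<'E'
def go(target,spin=0):
    "rows' dx,dy,dz for a world TCP target, from the measured pose"
    from scipy.spatial.transform import Rotation as Ro
    s=manip.get_state(); q=s["ee_rot"]; R=Ro.from_quat([q[1],q[2],q[3],q[0]]).as_matrix()
    return (R.T@(np.array(target)-s["position"])/.5).round(4)
E
python3 - <<'E'
from h import *
w=cv2.imread("pics/w1.png")
R=np.array([[0.847,0.532,-0.001],[0.506,-0.806,0.308],[0.163,-0.261,-0.951]]);C=np.array([0.51166151,-0.11752788,0.42807071])
im=eyes.get_image("wrist"); cv2.imwrite("pics/w2.png",im["frame"][:,:,::-1])
i1=dict(im,R=R,t=-R@C); print(im["cx"],im["cy"])
for n,p in dict(purple=(356,121),green=(334,187),blue=(308,241),yellow=(288,295)).items(): print(n,atz(i1,p,.102).round(4))
print([(q["centre"],atz(im,q["centre"],0).round(4)[:2],round(q["confidence"],2)) for q in eyes.place_of("wrist","steam_rack")[:2]])
print(manip.get_state()["position"],im["R"].tolist(),im["t"].tolist())
E
```

```text
clock: 4.75
position: [0.5603, 0.1891, 0.3001]
ee_rot: [0.0, 0.484, 0.875, -0.0]
contact_force: [0.2, 0.2, 0.3]
width: 0.043
gripper_force: 0.0
321.84056710980167 243.4861523143776
purple [ 0.531  -0.0897  0.102 ]
green [ 0.5467 -0.1516  0.102 ]
blue [ 0.554  -0.2125  0.102 ]
yellow [ 0.5676 -0.2767  0.102 ]
[([324.2, 186.8], array([0.5525, 0.2041]), 0.94)]
[0.56048543 0.18781605 0.30029689] [[0.8468648452254977, 0.5318061908594329, -0.0014523376936811203], [0.505953776893534, -0.8048494916513361, 0.31020649805533695], [0.16380082285618736, -0.2634377937050191, -0.9506680910178218]] [-0.5733902721247849, -0.18824724420719632, 0.3899472313654996]
```

View pics/w2.png

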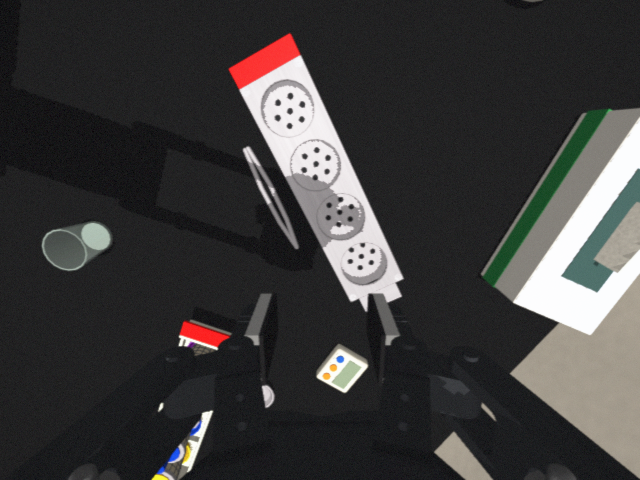

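The holes lie at about (288,108), (316,165), (341,216) and (364,262) in the wrist view, red end first at top left. I'll fit the rack to these, and triangulate the knobs from all the views.

Run:
```python
from h import *
from scipy.optimize import least_squares
R=np.array([[0.8468648452254977, 0.5318061908594329, -0.0014523376936811203], [0.505953776893534, -0.8048494916513361, 0.31020649805533695], [0.16380082285618736, -0.2634377937050191, -0.9506680910178218]]);t=np.array([-0.5733902721247849, -0.18824724420719632, 0.3899472313654996])
sc,si=eyes.get_image("scene"),eyes.get_image("side"); w=dict(eyes.get_image("wrist"))
H=np.array([atz(w,p,.05)[:2] for p in [(288,108),(316,165),(341,216),(364,262)]]); print(H.round(4), np.linalg.norm(np.diff(H,axis=0),axis=1))
s=np.array([.099,.033,-.033,-.099])
def f(v): return (np.array(v[:2])+np.outer(s,[np.cos(v[2]),np.sin(v[2])])-H).ravel()
r=least_squares(f,[.56,.206,2.6]); print(r.x,np.degrees(r.x[2]),r.fun.reshape(4,2).round(4))
print((H+f(r.x).reshape(4,2)).round(4))
hue=dict(purple=(138,160),green=(50,75),blue=(108,128),yellow=(22,35))
# knob: topmost blob of that colour above the lid; use extreme top row of knob -> back top; centre of top ellipse ~ take knob column centre
for n,(a,b) in hue.items():
    L=[]
    for c,im in(("scene",sc),("side",si)):
        h=cv2.cvtColor(im["frame"],cv2.COLOR_RGB2HSV); m=(h[...,0]>=a)&(h[...,0]<=b)&(h[...,1]>120)&(h[...,2]>50)
        bb=[q for q in eyes.regions_of(c,n+"_basket")][:1]
        if not bb: continue
        l,tp,rr,bt=map(int,bb[0]["bbox"]); mm=np.zeros_like(m); mm[tp-3:tp+9,l:rr+1]=m[tp-3:tp+9,l:rr+1]
        q=np.argwhere(mm); 
        if len(q)<10: print(n,c,"none",len(q)); continue
        col=(q[:,1].min()+q[:,1].max())/2; top=q[:,0].min()
        o,d=ray(im,(col,top+12)); L.append((c,col,top)); 
        # vertical plane containing ray: normal horizontal
        nrm=np.array([d[1],-d[0]])/np.hypot(*d[:2]); L[-1]+=(nrm,nrm@o[:2])
    if len(L)==2: print(n,[x[:3] for x in L],np.linalg.solve([L[0][3],L[1][3]],[L[0][4],L[1][4]]).round(4))
```

```text
[[0.472  0.259 ]
 [0.5282 0.2245]
 [0.5835 0.1904]
 [0.6388 0.1569]] [0.06590102 0.06502535 0.06458708]
[0.55562925 0.20771446 2.59178134] 148.49813201648473 [[-0.0008  0.0004]
 [-0.0007  0.0005]
 [ 0.0002  0.0001]
 [ 0.0013 -0.0009]]
[[0.4712 0.2594]
 [0.5275 0.225 ]
 [0.5838 0.1905]
 [0.64   0.156 ]]
purple [('scene', np.float64(270.0), np.int64(237)), ('side', np.float64(355.0), np.int64(220))] [ 0.5332 -0.0891]
green [('scene', np.float64(239.5), np.int64(262)), ('side', np.float64(394.5), np.int64(235))] [ 0.5501 -0.1528]
blue [('scene', np.float64(198.0), np.int64(290)), ('side', np.float64(436.0), np.int64(255))] [ 0.5591 -0.2187]
yellow [('scene', np.float64(152.0), np.int64(322)), ('side', np.float64(485.5), np.int64(276))] [ 0.573  -0.2831]
```

```bash
python3 -m creep '[[0.5,-0.439,-0.342,0.1,0],[0.5,-0.439,-0.342,0.2,0],[0.5,-0.439,-0.342,0.3,0],[0.5,-0.439,-0.342,0.3,0],[0.5,-0.439,-0.342,0.3,0],[0.5,-0.439,-0.342,0.3,0],[0.5,-0.439,-0.342,0.3,0],[0.5,-0.439,-0.342,0.3,0],[0.5,-0.439,-0.342,0.3,0],[0.5,-0.439,-0.342,0.3,0]]'
python3 - <<'E'
from h import *
im=eyes.get_image("wrist"); p=manip.get_state()["position"]
P=im["R"]@p+im["t"]; print("tcp px",P[:2]/P[2]*im["fx"]+[im["cx"],im["cy"]])
g=im["frame"][:,:,::-1].copy()
for z in(.102,):
  for xy in((p[0],p[1]),(.532,-.089)):
    P=im["R"]@np.array([*xy,z])+im["t"]; u=P[:2]/P[2]*im["fx"]+[im["cx"],im["cy"]]; print(u); cv2.circle(g,tuple(int(a) for a in u),3,(255,255,255),1)
cv2.imwrite("pics/w3.png",g); print(p)
E
```

```text
clock: 6.4
position: [0.5328, -0.087, 0.1513]
ee_rot: [0.001, 0.484, 0.875, 0.0]
contact_force: [1.1, -0.8, 0.3]
width: 0.0427
gripper_force: 0.0
tcp px [324.75344207 325.27351917]
[323.96902937 279.14440494]
[320.9707897  281.33326163]
[ 0.53274155 -0.08688817  0.15138482]
```

View pics/w3.png

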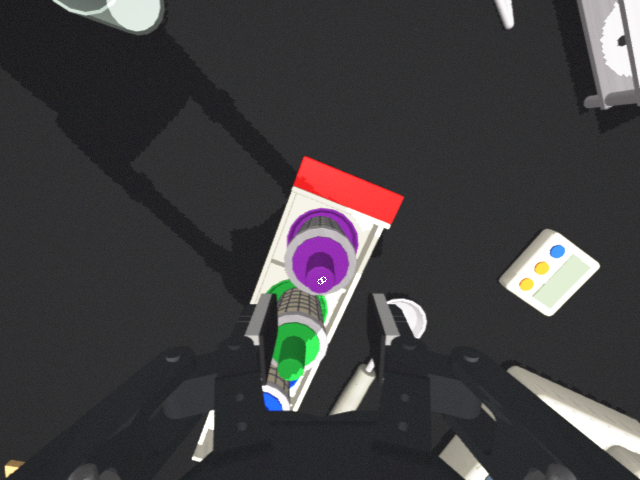

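The purple knob's top is at about (320,275), between the jaws and a few px from the prediction. I'll descend and grip.

```bash
python3 -m creep '[[0.5,0,0,0.03,0],[0.5,0,0,0.06,0],[0.5,0,0,0.09,0],[0.5,0,0,0.115,0],[0.5,0,0,0.115,0],[0.5,0,0,0.115,0],[0,0,0,0.115,0],[0,0,0,0.115,0],[0,0,0,0.115,0],[0,0,0,0.115,0]]' 40
python3 -m creep '[[0,0,0,0,0],[0,0,0,0,0],[0,0,0,0,0]]'
python3 - <<'E'
from h import *
im=eyes.get_image("wrist"); g=im["frame"][:,:,::-1].copy(); cv2.imwrite("pics/w4.png",g[200:480,160:480])
E
```

```text
clock: 7.45
position: [0.5325, -0.088, 0.0937]
ee_rot: [0.001, 0.485, 0.875, 0.0]
contact_force: [-1.1, -0.3, 4.2]
width: 0.0166
gripper_force: 39.2
clock: 7.75
position: [0.5325, -0.088, 0.0937]
ee_rot: [0.001, 0.485, 0.875, 0.0]
contact_force: [-0.8, 0.5, 6.0]
width: 0.0164
gripper_force: 39.3
```

View pics/w4.png

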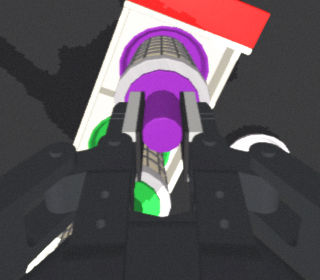

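Purple is held: width 16 mm, 39 N, knob centred between the pads at about (162,120) in the crop. I'll lift and carry it to hole 1.

```bash
python3 -m creep '[[0,0,0,-0.03,0],[0,0,0,-0.08,0],[0,0,0,-0.14,0],[0,0,0,-0.213,0],[0,0.06,0.025,-0.213,0],[0,0.13,0.053,-0.213,0],[0,0.2,0.082,-0.213,0],[0,0.27,0.11,-0.213,0],[0,0.34,0.14,-0.213,0],[0,0.41,0.168,-0.213,0]]'
python3 -m creep '[[0,0.07,0.029,0,0],[0,0.14,0.057,0,0],[0,0.2,0.082,0,0],[0,0.238,0.098,0,0],[0,0.238,0.098,0.05,0],[0,0.238,0.098,0.08,0],[0,0.238,0.098,0.08,0],[0,0.238,0.098,0.08,0]]'
python3 - <<'E'
from h import *
print(manip.get_state()["position"],go([.4733,.2572,.16]))
a=[]
for c,(u,v) in(("wrist",(200,130)),("scene",(300,80)),("side",(110,60))):
    im=eyes.get_image(c); g=im["frame"][:,:,::-1].copy()
    P=im["R"]@np.array([.4712,.2594,.05])+im["t"]; q=P[:2]/P[2]*im["fx"]+[im["cx"],im["cy"]]; print(c,q)
    g=g[v:v+240 if c!="wrist" else v+340,u:u+200 if c!="wrist" else u+260]; a.append(cv2.resize(g,(266,400 if c=="wrist" else 319)))
a=[cv2.copyMakeBorder(x,0,400-x.shape[0],0,0,0) for x in a]
cv2.imwrite("pics/h1.png",np.hstack(a))
E
```

```text
clock: 8.8
position: [0.4936, 0.1319, 0.1988]
ee_rot: [-0.0, 0.485, 0.875, -0.0]
contact_force: [1.1, -0.5, -0.3]
width: 0.0163
gripper_force: 39.2
clock: 9.6
position: [0.4726, 0.2572, 0.1591]
ee_rot: [-0.0, 0.485, 0.875, -0.0]
contact_force: [0.0, -0.6, -1.4]
width: 0.0166
gripper_force: 39.2
[0.47261299 0.25724666 0.15905538] [-0.0008  0.0011 -0.0019]
wrist [323.60211826 243.51143265]
scene [389.31731604 181.10403191]
side [214.93597206 181.71178736]
```

View pics/h1.png

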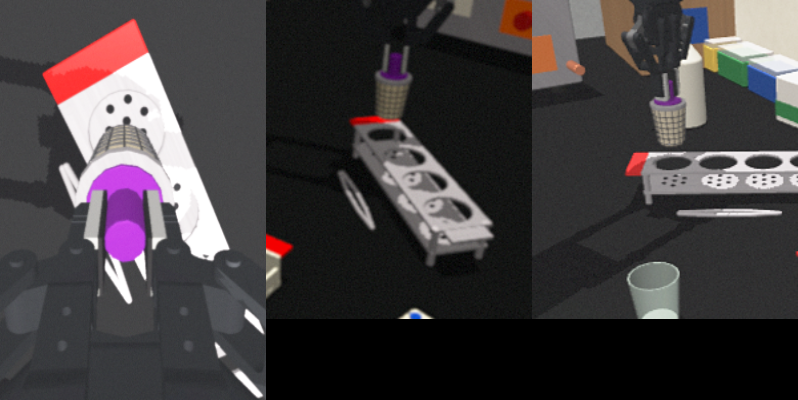

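Run:
```python
from h import *
for c in("scene","side"):
    im=eyes.get_image(c)
    for X in([.4726,.2572,.081],[.4733,.2572,.05],[.4726,.2572,.139]):
        P=im["R"]@np.array(X)+im["t"]; print(c,X,P[:2]/P[2]*im["fx"]+[im["cx"],im["cy"]])
    h=cv2.cvtColor(im["frame"],cv2.COLOR_RGB2HSV); m=(h[...,0]>=135)&(h[...,0]<=162)&(h[...,1]>100)
    m[260:]=0; q=np.argwhere(m); print("knob cols",q[:,1].min(),q[:,1].max(),q[:,0].min(),q[:,0].max())
    for r in eyes.regions_of(c,"purple_basket")[:1]:
        print(r["bbox"],r["confidence"])
        for y in range(int(r["bbox"][3])-8,int(r["bbox"][3])+1,4):
            x=np.flatnonzero(r["mask"][y]); print(y,x.min() if len(x) else None,x.max() if len(x) else None)
```

```text
scene [0.4726, 0.2572, 0.081] [390.9671275 166.6840569]
scene [0.4733, 0.2572, 0.05] [389.49055108 181.82427005]
scene [0.4726, 0.2572, 0.139] [394.47451883 136.94053216]
knob cols 0 638 31 259
[383.8, 118.9, 409.7, 170.1] 0.56
162 384 403
166 385 402
170 None None
side [0.4726, 0.2572, 0.081] [214.52909218 166.83853639]
side [0.4733, 0.2572, 0.05] [216.42778297 181.86239939]
side [0.4726, 0.2572, 0.139] [211.44946771 137.04968218]
knob cols 97 359 120 259
[200.9, 122.0, 225.9, 169.1] 0.62
161 205 225
165 205 224
169 209 217
```

Run:
```python
from h import *
a=[]
for c,(u,v) in(("scene",(360,120)),("side",(180,120))):
    im=eyes.get_image(c); g=im["frame"][v:v+90,u:u+60,::-1]; print(c,im["R"]@np.array([.4726,.2572,.05])+im["t"])
    g=np.ascontiguousarray(cv2.resize(g,None,fx=6,fy=6,interpolation=cv2.INTER_CUBIC))
    for k in range(0,60,10): cv2.putText(g,str(u+k),(k*6,10),0,.35,(0,255,255)); cv2.line(g,(k*6,12),(k*6,540),(0,120,120),1)
    a.append(g)
cv2.imwrite("pics/h2.png",np.hstack(a))
```

```text
scene [ 0.13508628 -0.11548134  0.89689261]
side [-0.1987704  -0.11128524  0.88844764]
```

View pics/h2.png

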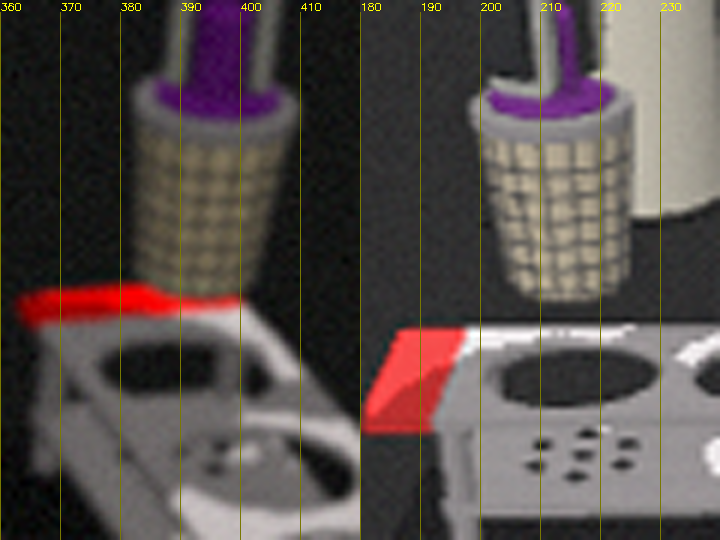

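In the magnified views the foot and hole columns agree to within about 1 px: scene foot 392 against hole 390.5 plus tilt, side foot 214 against hole 215. Lowering now.

```bash
python3 -m creep '[[0,0,0.001,0.03,0],[0,0,0.001,0.06,0],[0,0,0.001,0.08,0],[0,0,0.001,0.095,0],[0,0,0.001,0.108,0],[0,0,0.001,0.115,0],[0,0,0.001,0.12,0],[0,0,0.001,0.121,0],[0,0,0.001,0.121,0],[0,0,0.001,0.121,0]]'
```

```text
clock: 11.05
position: [0.4735, 0.2577, 0.0991]
ee_rot: [0.0, 0.485, 0.875, 0.0]
contact_force: [0.1, -0.5, -0.2]
width: 0.0165
gripper_force: 39.3
```

```bash
python3 -m creep '[[0,0,0,0.001,0],[0,0,0,0.002,0],[0,0,0,0.003,0],[0,0,0,0.003,0]]'
python3 -m creep '[[0.2,0,0,0,0],[0.5,0,0,0,0],[0.5,0,0,0,0],[0.5,0,0,0,0],[0.5,0,0,-0.04,0],[0.5,0,0,-0.1,0],[0.5,0,0,-0.2,0],[0.5,0,0,-0.2,0],[0.5,0,0,-0.2,0]]'
python3 - <<'E'
from h import *
print(go([.5485,-.1515,.20]))
im=eyes.get_image("side"); g=cv2.resize(im["frame"][120:230,160:360,::-1],None,fx=2,fy=2)
im=eyes.get_image("scene"); g2=cv2.resize(im["frame"][120:230,340:500,::-1],None,fx=2,fy=2)
cv2.imwrite("pics/h3.png",np.hstack([g,g2]))
E
```

```text
clock: 11.45
position: [0.4733, 0.2577, 0.0978]
ee_rot: [0.0, 0.485, 0.875, 0.0]
contact_force: [-1.2, -0.2, 3.8]
width: 0.0164
gripper_force: 39.7
clock: 12.35
position: [0.4739, 0.2579, 0.1985]
ee_rot: [0.001, 0.484, 0.875, 0.001]
contact_force: [-0.6, -0.1, 0.8]
width: 0.0426
gripper_force: 0.0
[-0.7733 -0.3079 -0.0034]
```

View pics/h3.png

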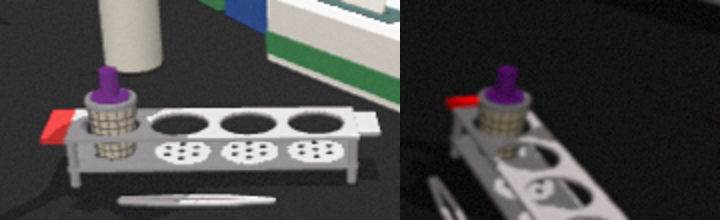

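Purple stands upright in hole 1 (side crop about (112,125)). Green next.

```bash
python3 -m creep '[[0.5,-0.774,-0.309,0,0],[0.5,-0.774,-0.309,0,0],[0.5,-0.774,-0.309,0,0],[0.5,-0.774,-0.309,0,0],[0.5,-0.774,-0.309,0,0],[0.5,-0.774,-0.309,0,0],[0.5,-0.774,-0.309,0,0],[0.5,-0.774,-0.309,0,0],[0.5,-0.774,-0.309,0.05,0],[0.5,-0.774,-0.309,0.097,0]]'
python3 -m creep '[[0.5,0,0,0,0],[0.5,0,0,0,0],[0.5,0,0,0,0]]'
python3 - <<'E'
from h import *
print(go([.5485,-.152,.095]))
im=eyes.get_image("wrist"); p=manip.get_state()["position"]
h=cv2.cvtColor(im["frame"],cv2.COLOR_RGB2HSV)
P=im["R"]@np.array([*p[:2],.102])+im["t"]; print(P[:2]/P[2]*im["fx"]+[im["cx"],im["cy"]])
cv2.imwrite("pics/g1.png",im["frame"][200:340,240:400,::-1].repeat(3,0).repeat(3,1))
E
```

```text
clock: 13.45
position: [0.5475, -0.1556, 0.1465]
ee_rot: [-0.0, 0.486, 0.874, -0.0]
contact_force: [0.3, -0.7, -0.4]
width: 0.0429
gripper_force: 0.0
clock: 13.75
position: [0.548, -0.1519, 0.1494]
ee_rot: [0.0, 0.484, 0.875, 0.0]
contact_force: [0.0, 0.2, 0.1]
width: 0.0427
gripper_force: 0.0
[-0.0006  0.0008  0.1088]
[324.27375119 280.89089641]
```

View pics/g1.png

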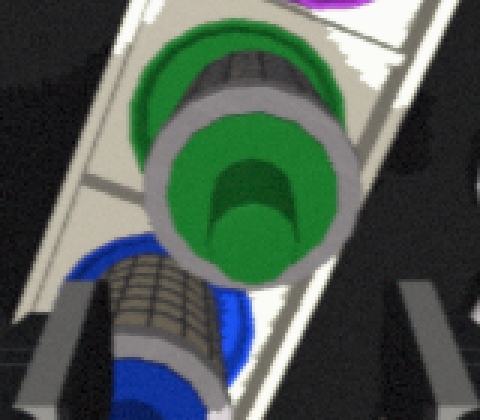

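The green knob top is at about (324,281), right on the projected tool axis (324,281). Grip and carry.

```bash
python3 -m creep '[[0.5,0,0,0.04,0],[0.5,0,0,0.08,0],[0.5,0,0,0.108,0],[0.5,0,0,0.108,0],[0.5,0,0,0.108,0],[0,0,0,0.108,0],[0,0,0,0.108,0],[0,0,0,0.108,0],[0,0,0,0.108,0],[0,0,0,0.108,0]]'
python3 -m creep '[[0,0,0,0,0],[0,0,0,0,0],[0,0,0,-0.03,0],[0,0,0,-0.08,0],[0,0,0,-0.14,0],[0,0,0,-0.21,0],[0,0,0,-0.21,0],[0,0,0,-0.21,0]]'
python3 - <<'E'
from h import *
print(go([.528,.2254,.2]))
E
```

```text
clock: 14.8
position: [0.5487, -0.1526, 0.0962]
ee_rot: [0.002, 0.485, 0.875, 0.0]
contact_force: [0.6, 1.5, 6.3]
width: 0.0164
gripper_force: 39.3
clock: 15.6
position: [0.5473, -0.1524, 0.2]
ee_rot: [0.0, 0.485, 0.875, -0.0]
contact_force: [-0.5, -0.0, -2.4]
width: 0.0165
gripper_force: 39.4
[ 6.610e-01  3.681e-01 -4.000e-04]
```

```bash
python3 -m creep '[[0,0.05,0.028,0,0],[0,0.13,0.072,0,0],[0,0.21,0.117,0,0],[0,0.29,0.161,0,0],[0,0.37,0.206,0,0],[0,0.45,0.25,0,0],[0,0.53,0.295,0,0],[0,0.6,0.334,0,0],[0,0.64,0.356,0,0],[0,0.661,0.368,0,0]]'
python3 -m creep '[[0,0,0,0,0],[0,0,0,0.04,0],[0,0,0,0.08,0],[0,0,0,0.08,0],[0,0,0,0.08,0]]'
python3 - <<'E'
from h import *
print(go([.528,.2254,.1012]))
a=[]
for c,(u,v) in(("scene",(375,120)),("side",(215,120))):
    im=eyes.get_image(c); g=im["frame"][v:v+90,u:u+60,::-1]
    for z in(.05,.082):
        P=im["R"]@np.array([.528,.2254,z])+im["t"]; print(c,z,P[:2]/P[2]*im["fx"]+[im["cx"],im["cy"]])
    g=np.ascontiguousarray(cv2.resize(g,None,fx=6,fy=6,interpolation=cv2.INTER_CUBIC))
    for k in range(0,60,10): cv2.putText(g,str(u+k),(k*6,10),0,.35,(0,255,255)); cv2.line(g,(k*6,12),(k*6,540),(0,120,120),1)
    a.append(g)
cv2.imwrite("pics/h4.png",np.hstack(a))
E
```

```text
clock: 16.6
position: [0.5264, 0.2271, 0.1975]
ee_rot: [-0.002, 0.483, 0.875, -0.001]
contact_force: [0.4, -0.6, -1.5]
width: 0.0164
gripper_force: 39.3
clock: 17.1
position: [0.5281, 0.224, 0.1594]
ee_rot: [-0.0, 0.485, 0.874, -0.001]
contact_force: [-0.1, -0.4, -1.2]
width: 0.0166
gripper_force: 39.3
[0.0025 0.0015 0.1164]
scene 0.05 [403.00517348 197.39232673]
scene 0.082 [405.24423715 181.26479013]
side 0.05 [249.52583965 181.27594029]
side 0.082 [248.54893804 165.76629292]
```

View pics/h4.png

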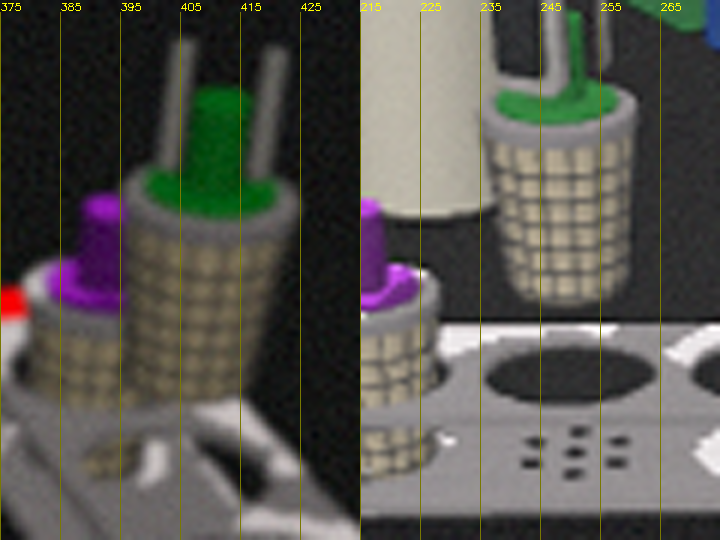

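The side view has the green foot at column 249 over the hole centre at 250, and scene agrees. Lowering.

```bash
python3 -m creep '[[0,0,0,0.03,0],[0,0,0,0.06,0],[0,0,0,0.08,0],[0,0,0,0.095,0],[0,0,0,0.105,0],[0,0,0,0.112,0],[0,0,0,0.116,0],[0,0,0,0.118,0],[0,0,0,0.119,0],[0,0,0,0.119,0]]'
```

```text
clock: 18.2
position: [0.5283, 0.2255, 0.1005]
ee_rot: [0.0, 0.484, 0.875, 0.0]
contact_force: [0.4, 0.1, -1.1]
width: 0.0165
gripper_force: 39.4
```

```bash
python3 -m creep '[[0,0,0,0.001,0],[0,0,0,0.002,0],[0,0,0,0.003,0],[0,0,0,0.003,0]]'
python3 -m creep '[[0.2,0,0,0,0],[0.5,0,0,0,0],[0.5,0,0,0,0],[0.5,0,0,0,0],[0.5,0,0,-0.04,0],[0.5,0,0,-0.1,0],[0.5,0,0,-0.2,0],[0.5,0,0,-0.2,0],[0.5,0,0,-0.2,0]]'
python3 -m creep '[[0.5,-0.778,-0.42,0,0],[0.5,-0.778,-0.42,0,0],[0.5,-0.778,-0.42,0,0],[0.5,-0.778,-0.42,0,0],[0.5,-0.778,-0.42,0,0],[0.5,-0.778,-0.42,0,0],[0.5,-0.778,-0.42,0,0],[0.5,-0.778,-0.42,0,0],[0.5,-0.778,-0.42,0.03,0],[0.5,-0.778,-0.42,0.097,0]]'
python3 -m creep '[[0.5,0,0,0,0],[0.5,0,0,0,0],[0.5,0,0,0,0]]'
python3 - <<'E'
from h import *
print(go([.5568,-.2158,.095]))
im=eyes.get_image("wrist"); p=manip.get_state()["position"]
P=im["R"]@np.array([*p[:2],.102])+im["t"]; print(P[:2]/P[2]*im["fx"]+[im["cx"],im["cy"]])
a=im["frame"][200:340,250:390,::-1].repeat(3,0).repeat(3,1)
im=eyes.get_image("side"); b=cv2.resize(im["frame"][120:230,180:360,::-1],None,fx=2,fy=2)
cv2.imwrite("pics/b1.png",np.hstack([a,cv2.copyMakeBorder(b,0,200,0,0,0)]))
E
```

```text
clock: 18.6
position: [0.5287, 0.2257, 0.1001]
ee_rot: [0.001, 0.485, 0.875, 0.001]
contact_force: [-0.9, 0.2, 5.7]
width: 0.0165
gripper_force: 40.2
clock: 19.5
position: [0.5289, 0.2256, 0.2002]
ee_rot: [0.001, 0.484, 0.875, 0.001]
contact_force: [0.0, 0.3, 0.4]
width: 0.0426
gripper_force: 0.0
clock: 20.5
position: [0.5582, -0.2225, 0.1504]
ee_rot: [0.003, 0.487, 0.874, -0.001]
contact_force: [0.8, -0.4, -0.3]
width: 0.0428
gripper_force: 0.0
clock: 20.8
position: [0.557, -0.215, 0.151]
ee_rot: [0.0, 0.484, 0.875, 0.0]
contact_force: [-0.5, -0.0, 0.5]
width: 0.0431
gripper_force: 0.0
[-0.0011 -0.0012  0.1121]
[324.32591521 279.81293156]
```

View pics/b1.png

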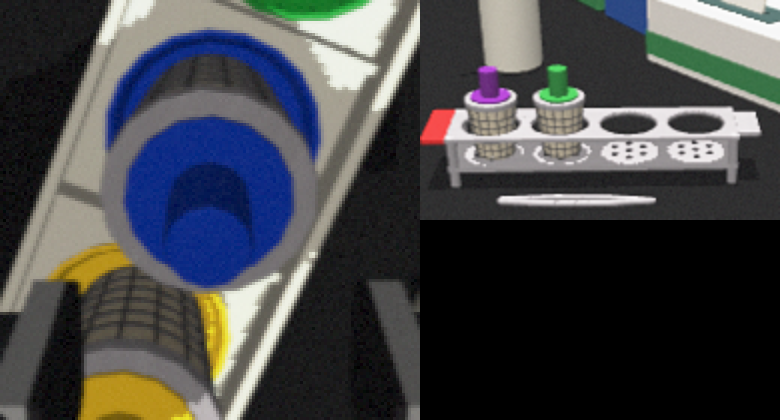

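Green stands in hole 2. The blue knob top is at about (319,282), 5 px left of the tool axis, so I shift slightly as I descend.

```bash
python3 -m creep '[[0.5,-0.002,-0.004,0.04,0],[0.5,-0.002,-0.004,0.08,0],[0.5,-0.002,-0.004,0.11,0],[0.5,-0.002,-0.004,0.11,0],[0.5,-0.002,-0.004,0.11,0],[0,-0.002,-0.004,0.11,0],[0,-0.002,-0.004,0.11,0],[0,-0.002,-0.004,0.11,0],[0,-0.002,-0.004,0.11,0],[0,-0.002,-0.004,0.11,0]]'
python3 -m creep '[[0,0,0,0,0],[0,0,0,0,0],[0,0,0,-0.03,0],[0,0,0,-0.08,0],[0,0,0,-0.14,0],[0,0,0,-0.21,0],[0,0,0,-0.21,0],[0,0,0,-0.21,0]]'
python3 - <<'E'
from h import *
print(go([.5845,.1905,.2]))
E
```

```text
clock: 21.9
position: [0.5564, -0.218, 0.0968]
ee_rot: [0.001, 0.485, 0.875, 0.0]
contact_force: [0.0, 1.6, 5.9]
width: 0.0162
gripper_force: 39.2
clock: 22.7
position: [0.5553, -0.2177, 0.2008]
ee_rot: [0.001, 0.485, 0.875, -0.0]
contact_force: [0.5, -0.5, -1.9]
width: 0.0165
gripper_force: 39.4
[0.6612 0.4825 0.0011]
```

```bash
python3 -m creep '[[0,0.06,0.044,0,0],[0,0.13,0.095,0,0],[0,0.205,0.15,0,0],[0,0.28,0.204,0,0],[0,0.355,0.259,0,0],[0,0.43,0.314,0,0],[0,0.505,0.369,0,0],[0,0.575,0.42,0,0],[0,0.63,0.46,0,0],[0,0.661,0.482,0,0]]'
python3 -m creep '[[0,0,0,0,0],[0,0,0,0.04,0],[0,0,0,0.08,0],[0,0,0,0.08,0],[0,0,0,0.08,0],[0,0,0,0.08,0]]'
python3 - <<'E'
from h import *
print(go([.5845,.1905,.1018]))
a=[]
for c,(u,v) in(("scene",(390,135)),("side",(250,120))):
    im=eyes.get_image(c); g=im["frame"][v:v+90,u:u+60,::-1]
    for z in(.05,.082):
        P=im["R"]@np.array([.5845,.1905,z])+im["t"]; print(c,z,P[:2]/P[2]*im["fx"]+[im["cx"],im["cy"]])
    g=np.ascontiguousarray(cv2.resize(g,None,fx=6,fy=6,interpolation=cv2.INTER_CUBIC))
    for k in range(0,60,10): cv2.putText(g,str(u+k),(k*6,10),0,.35,(0,255,255)); cv2.line(g,(k*6,12),(k*6,540),(0,120,120),1)
    a.append(g)
cv2.imwrite("pics/h5.png",np.hstack(a))
E
```

```text
clock: 23.7
position: [0.5828, 0.1932, 0.1978]
ee_rot: [-0.002, 0.483, 0.875, -0.001]
contact_force: [0.2, -1.1, -1.9]
width: 0.0161
gripper_force: 39.3
clock: 24.3
position: [0.5849, 0.1899, 0.1609]
ee_rot: [0.0, 0.485, 0.875, 0.0]
contact_force: [0.4, -0.1, -1.0]
width: 0.0163
gripper_force: 39.3
[ 0.0015 -0.      0.1183]
scene 0.05 [418.06534375 215.97934879]
scene 0.082 [420.80539454 199.168664  ]
side 0.05 [283.84466845 181.03538986]
side 0.082 [283.51110041 165.59469952]
```

View pics/h5.png

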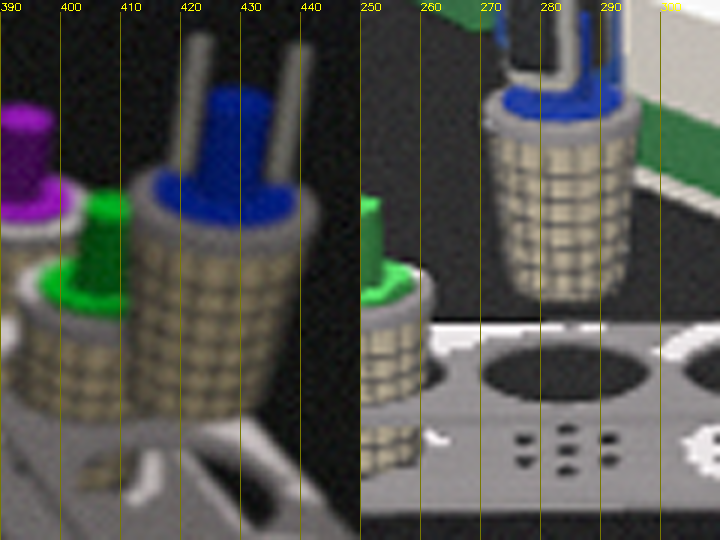

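The blue foot (side column 284) is over the hole centre (284). Lower, release and go to yellow.

```bash
python3 -m creep '[[0,0,0,0.03,0],[0,0,0,0.06,0],[0,0,0,0.08,0],[0,0,0,0.095,0],[0,0,0,0.107,0],[0,0,0,0.114,0],[0,0,0,0.118,0],[0,0,0,0.12,0],[0,0,0,0.121,0],[0,0,0,0.121,0]]'
python3 -m creep '[[0,0,0,0.001,0],[0,0,0,0.002,0],[0,0,0,0.002,0]]'
```

```text
clock: 25.4
position: [0.5846, 0.1905, 0.1008]
ee_rot: [0.0, 0.484, 0.875, 0.0]
contact_force: [-1.4, -1.3, 4.4]
width: 0.0162
gripper_force: 40.0
clock: 25.7
position: [0.5847, 0.1906, 0.1008]
ee_rot: [0.001, 0.484, 0.875, 0.001]
contact_force: [-2.5, -1.2, 10.2]
width: 0.0165
gripper_force: 40.5
```

```bash
python3 -m creep '[[0.2,0,0,0,0],[0.5,0,0,0,0],[0.5,0,0,0,0],[0.5,0,0,0,0],[0.5,0,0,-0.04,0],[0.5,0,0,-0.1,0],[0.5,0,0,-0.2,0],[0.5,0,0,-0.2,0],[0.5,0,0,-0.2,0]]'
python3 -m creep '[[0.5,-0.783,-0.523,0,0],[0.5,-0.783,-0.523,0,0],[0.5,-0.783,-0.523,0,0],[0.5,-0.783,-0.523,0,0],[0.5,-0.783,-0.523,0,0],[0.5,-0.783,-0.523,0,0],[0.5,-0.783,-0.523,0,0],[0.5,-0.783,-0.523,0,0],[0.5,-0.783,-0.523,0,0],[0.5,-0.783,-0.523,0.03,0]]'
python3 -m creep '[[0.5,0,0,0.03,0],[0.5,0,0,0.067,0],[0.5,0,0,0.067,0],[0.5,0,0,0.067,0],[0.5,0,0,0.067,0]]'
python3 - <<'E'
from h import *
print(go([.571,-.28,.096]))
im=eyes.get_image("wrist"); p=manip.get_state()["position"]
P=im["R"]@np.array([*p[:2],.102])+im["t"]; print(P[:2]/P[2]*im["fx"]+[im["cx"],im["cy"]])
a=im["frame"][200:340,250:390,::-1].repeat(3,0).repeat(3,1)
im=eyes.get_image("side"); b=cv2.resize(im["frame"][120:230,180:360,::-1],None,fx=2,fy=2)
cv2.imwrite("pics/y1.png",np.hstack([a,cv2.copyMakeBorder(b,0,200,0,0,0)]))
E
```

```text
clock: 26.6
position: [0.5851, 0.1905, 0.2001]
ee_rot: [0.001, 0.484, 0.875, 0.001]
contact_force: [0.0, 1.1, -0.5]
width: 0.0428
gripper_force: 0.0
clock: 27.6
position: [0.5704, -0.2854, 0.1833]
ee_rot: [0.001, 0.486, 0.874, -0.001]
contact_force: [0.1, -0.4, 1.4]
width: 0.0428
gripper_force: 0.0
clock: 28.1
position: [0.5707, -0.2799, 0.1506]
ee_rot: [0.0, 0.484, 0.875, 0.0]
contact_force: [0.5, 0.6, -0.1]
width: 0.0427
gripper_force: 0.0
[-0.0004  0.0004  0.1092]
[324.09005853 280.13790007]
```

View pics/y1.png

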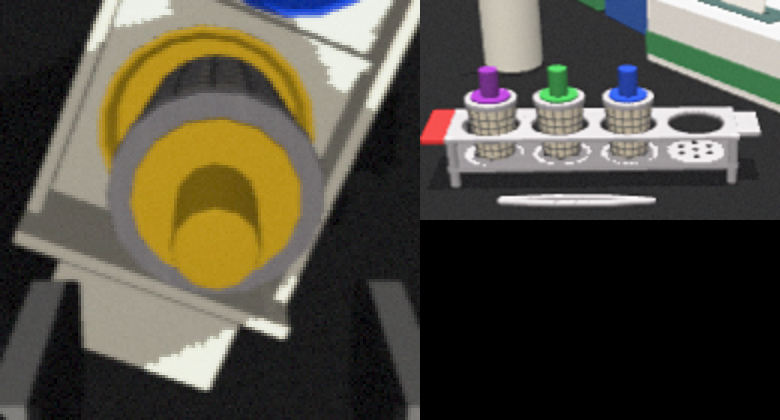

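Three baskets are placed. The yellow knob top is at about (322,283), 3 px from the tool axis.

```bash
python3 -m creep '[[0.5,-0.003,-0.002,0.04,0],[0.5,-0.003,-0.002,0.08,0],[0.5,-0.003,-0.002,0.109,0],[0.5,-0.003,-0.002,0.109,0],[0.5,-0.003,-0.002,0.109,0],[0,-0.003,-0.002,0.109,0],[0,-0.003,-0.002,0.109,0],[0,-0.003,-0.002,0.109,0],[0,-0.003,-0.002,0.109,0],[0,-0.003,-0.002,0.109,0]]'
python3 -m creep '[[0,0,0,0,0],[0,0,0,0,0],[0,0,0,-0.03,0],[0,0,0,-0.08,0],[0,0,0,-0.14,0],[0,0,0,-0.21,0],[0,0,0,-0.21,0],[0,0,0,-0.21,0]]'
python3 - <<'E'
from h import *
print(go([.6405,.1562,.2]))
E
```

```text
clock: 29.2
position: [0.5713, -0.2825, 0.0973]
ee_rot: [0.002, 0.485, 0.875, 0.0]
contact_force: [0.9, -0.3, 6.1]
width: 0.0166
gripper_force: 39.4
clock: 30.0
position: [0.5702, -0.282, 0.2012]
ee_rot: [0.0, 0.485, 0.875, -0.0]
contact_force: [-0.8, -0.5, -1.7]
width: 0.0166
gripper_force: 39.3
[0.6684 0.5842 0.002 ]
```

```bash
python3 -m creep '[[0,0.05,0.044,0,0],[0,0.12,0.105,0,0],[0,0.19,0.166,0,0],[0,0.26,0.227,0,0],[0,0.33,0.288,0,0],[0,0.4,0.35,0,0],[0,0.47,0.411,0,0],[0,0.54,0.472,0,0],[0,0.6,0.524,0,0],[0,0.64,0.559,0,0]]'
python3 -m creep '[[0,0.02,0.017,0,0],[0,0.0285,0.025,0,0],[0,0.0285,0.025,0,0],[0,0.0285,0.025,0.04,0],[0,0.0285,0.025,0.08,0],[0,0.0285,0.025,0.08,0],[0,0.0285,0.025,0.08,0],[0,0.0285,0.025,0.08,0]]'
python3 - <<'E'
from h import *
print(go([.6405,.1562,.1013]))
a=[]
for c,(u,v) in(("scene",(405,155)),("side",(285,120))):
    im=eyes.get_image(c); g=im["frame"][v:v+90,u:u+60,::-1]
    for z in(.05,.082):
        P=im["R"]@np.array([.6405,.1562,z])+im["t"]; print(c,z,P[:2]/P[2]*im["fx"]+[im["cx"],im["cy"]])
    g=np.ascontiguousarray(cv2.resize(g,None,fx=6,fy=6,interpolation=cv2.INTER_CUBIC))
    for k in range(0,60,10): cv2.putText(g,str(u+k),(k*6,10),0,.35,(0,255,255)); cv2.line(g,(k*6,12),(k*6,540),(0,120,120),1)
    a.append(g)
cv2.imwrite("pics/h6.png",np.hstack(a))
E
```

```text
clock: 31.0
position: [0.6361, 0.1405, 0.1981]
ee_rot: [-0.002, 0.484, 0.875, -0.001]
contact_force: [0.0, -0.5, -1.4]
width: 0.0165
gripper_force: 39.2
clock: 31.8
position: [0.6413, 0.1554, 0.1621]
ee_rot: [0.001, 0.485, 0.875, 0.001]
contact_force: [0.4, -0.5, -1.3]
width: 0.0166
gripper_force: 39.2
[ 0.0024 -0.0007  0.1216]
scene 0.05 [435.23997932 236.97879307]
scene 0.082 [438.60442063 219.4592266 ]
side 0.05 [317.46103841 180.74865573]
side 0.082 [317.75167448 165.37828735]
```

View pics/h6.png

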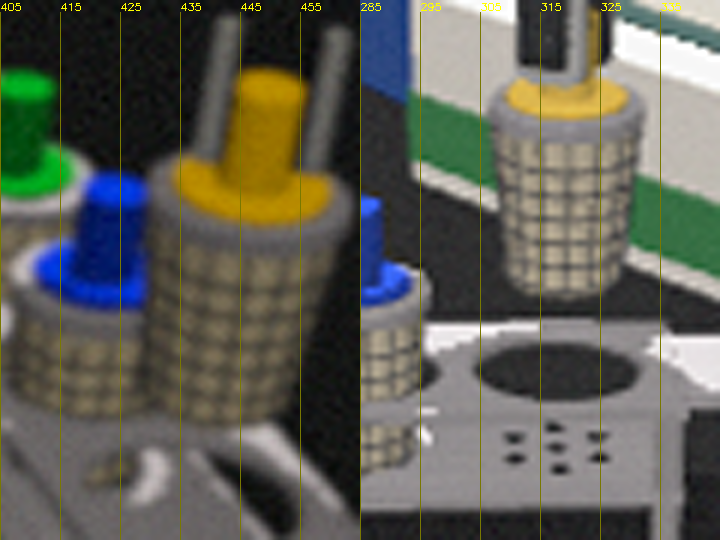

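The yellow foot is about 1 px (2 mm) right of the hole centre in side (319 against 318). I'll nudge it left and lower.

```bash
python3 -m creep '[[0,0.004,-0.002,0.01,0],[0,0.004,-0.002,0.04,0],[0,0.004,-0.002,0.07,0],[0,0.004,-0.002,0.09,0],[0,0.004,-0.002,0.105,0],[0,0.004,-0.002,0.115,0],[0,0.004,-0.002,0.12,0],[0,0.004,-0.002,0.122,0],[0,0.004,-0.002,0.123,0],[0,0.004,-0.002,0.123,0]]'
python3 -m creep '[[0,0,0,0.001,0],[0,0,0,0.001,0]]'
```

```text
clock: 32.9
position: [0.6388, 0.1575, 0.1012]
ee_rot: [0.001, 0.484, 0.875, 0.0]
contact_force: [-1.6, 0.6, 4.5]
width: 0.0162
gripper_force: 40.0
clock: 33.1
position: [0.6389, 0.1575, 0.1012]
ee_rot: [0.001, 0.484, 0.875, 0.001]
contact_force: [-1.9, 0.7, 6.6]
width: 0.0164
gripper_force: 40.2
```

```bash
python3 -m creep '[[0.2,0,0,0,0],[0.5,0,0,0,0],[0.5,0,0,0,0],[0.5,0,0,0,0],[0.5,0,0,-0.04,0],[0.5,0,0,-0.1,0],[0.5,0,0,-0.2,0],[0.5,-0.05,0,-0.25,0],[0.5,-0.1,0,-0.25,0],[0.5,-0.1,0,-0.25,0]]'
python3 -m creep '[[0.5,-0.1,0,0,0],[0.5,-0.2,0,0,0],[0.5,-0.2,0,0,0],[0.5,-0.2,0,0,0],[0.5,-0.2,0,0,0]]'
python3 - <<'E'
from h import *
a=eyes.get_image("side")["frame"][110:230,170:370,::-1]; b=eyes.get_image("scene")["frame"][140:290,340:490,::-1]
cv2.imwrite("pics/end.png",np.hstack([cv2.resize(a,(480,288)),cv2.resize(b,(288,288))]))
E
```

```text
clock: 34.1
position: [0.6673, 0.1123, 0.2249]
ee_rot: [0.002, 0.486, 0.874, 0.0]
contact_force: [-0.3, -0.1, -0.5]
width: 0.0423
gripper_force: 0.0
clock: 34.6
position: [0.7173, 0.0314, 0.2231]
ee_rot: [-0.001, 0.484, 0.875, 0.0]
contact_force: [0.0, 0.8, 0.0]
width: 0.0426
gripper_force: 0.0
```

View pics/end.png

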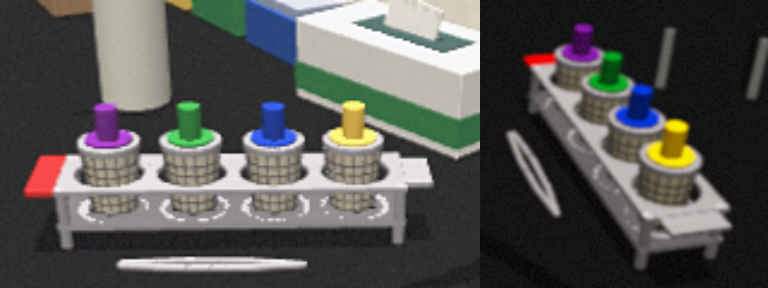

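All four stand upright in order from the red end: purple, green, blue, yellow.

```bash
python3 -c "from rig import manip; print(manip.sign_off())"
```

```text
the job is handed in; nothing more can be done
None
```

The job is handed in: purple, green, blue and yellow stand upright in the steaming rack in that order from its red end, one per hole and let go, with about 35 s used of the 115 s allowed.

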